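# Pile two audio units on the cam-lift stand and hold it raised

### The arm

A 7-joint arm with a two-finger parallel gripper is mounted at the origin on the work surface. World frame = base frame: x ahead of the robot, y to its left, z up, the work surface at z = 0. Lengths are in mm, angles in rad, forces in N, time in s.
With the tool pointing down it reaches from about 425 to 950 mm from the base axis. Payload 4.7 kg.
Tool frame: the origin (TCP) lies on the mounting face of the last link; the fingertips stand 182 mm ahead of it and the grasp point (between the pads) lies ctrl.hold_point_z ahead of it (ctrl.hold_point_z is the distance from the TCP to the grasp point, in mm); z points along the fingers, y is the direction in which the jaws open and shut (so a half turn about z gives the same grasp; the last joint's range is limited). The gripper opens to 87 mm and grips with 3 to 60 N. Pads are 19 mm wide; open, the fingers measure 117 mm over their backs; the gripper's body (75 mm by 190 mm) begins 51 mm behind the grasp point.
Start: joints at [1.306, 0.469, -0.049, 1.532, 0.024, 1.141, -0.082], TCP at [157.73, -656.317, 404.773] pointing down, gripper open.
Joint ranges: [-2.59, 2.59], [-0.33, 1.99], [-1.39, 1.29], [0.1, 2.45], [-1.04, 4.18], [0.21, 1.99], [-2.66, 2.66]. Speed limits (rad/s): [2.57, 2.57, 3.14, 3.14, 3.14, 3.14, 3.14].

### API

Orientations are given as a rotation vector (axis times angle).
In Python, from workcell import ctrl gives the robot as it stands. The module is installed in compiled form; this text tells all that it offers.
- The arm moves only by the shell command python3 -m creep 'ROWS'. ROWS is JSON, a list of rows, each an object with "grip": the finger opening in mm, from 0 to 87; "offset": the shift along the world's x, y, z in mm, a list of three; "angular": the turn, a rotation vector about the world's x, y, z in degrees, a list of three. In form: [{"grip": grip, "offset": [dx, dy, dz], "angular": [rx, ry, rz]}, ...]. A call has 1 to 8 rows; each row is the pose to reach, as a shift and turn from the pose measured when the call began; what a row does not reach only later rows make up. A row lasts 1/10 s, in which the tool goes at most 50 mm and 8.59 degrees, less where a joint would pass 70% of its speed; a pose out of reach is approached as far as the arm can. A call with a gripper value outside its range is refused whole. The fingers move at their own pace and stop on an object; the grip force is fixed at half the most. Time passes only in rows, so rows that repeat a pose let the fingers close. It gives the time, the measured TCP pose, the force and the opening at its end, in the units of the state.
- ctrl.get_obs(): the state, without advancing time (a new reading comes with each control period).
- ctrl.get_image(name): name is "scene" or "top" or "wrist"; returns a dict with "img" (420x560x3 uint8, red, green, blue), "mtx" (3x3 intrinsics, pixels), "dist_coeffs" ([k1, k2, p1, p2, k3] as OpenCV has them; the pictures are not rectified), "rvec" (rotation vector, rad) and "tvec" (3), from world to camera coordinates, as OpenCV has them. Camera axes: x right, y down, z forward; pixel columns grow to the right and rows downward; lengths in mm; the calibration is good to about 2 mm. A picture is of the moment at which its call begins. There is no depth.
- ctrl.sign_off(): hands the job in, once; it reports no verdict.
Trained networks look in the newest picture that a camera, given by its name, has taken for a name from the list of things; names that differ only in an ending like _2 or _b are one class to them, and where a whole thing is asked for, a point or a joint stands for the part that bears it (a point fixed in the world has none). Each returns a list of dicts, best first, with "p" (0 to 1); they miss things now and then, are a little off and sometimes report something else, mostly with a low value. They report only what shows in the picture. A call takes as long as a camera call. They do not tell look-alikes from the thing itself.
- ctrl.masks_of(camera, query): "pixels" (420x560 bool, what is visible of it).
- ctrl.landmark_of(camera, query): "position" ([x, y, z] in mm, in the coordinates of the camera as it stood for that picture, good to about 4 mm: a listed point, or the origin of a listed thing).
The state is a dict: "time_s": time; "joints": joint angles; "qd": joint speeds; "tau": joint torques, N m; "position": TCP position; "eef_rot": TCP orientation; "contact_force": force on the tool from outside, world axes, zero at the start; "ft_torque": the same for the moment, N m; "width": finger opening in mm.
Only numpy, scipy, OpenCV 4.12 (cv2) and the standard library are available. Lean on these libraries where they do the work, as an engineer would, in place of code of your own. Each camera call takes 0.05 s, during which the arm holds its last target.

### The job

Put the flat-topped audio unit squarely on the tray of the cam-lift stand and the knobbed unit squarely on top of it, knobs up, edges in line with each other and with the tray. Then take the stand's lever by its handle, turn it up to the cam's highest lift point (lever straight up, not past it) and keep holding it there: the lever springs back if let go, so finish while still holding the handle. Leave the mug, the screwdriver and the power adapter where they are.

Things in the scene. Friction and masses are not known exactly. Their poses are not given: they have to be found in the camera images.
- flat_unit_center (a point): Flat-topped unit: a loose black box with aluminium end plates and a flat, slotted top, 104 (its x) x 58 (its y) x 28 mm high (its z), 0.12 to 0.24 kg, lying on the desk. The point is the centre of the box, 14 mm above its underside. It is grasped across its 58 mm width (its y). Which unit lies nearer the robot varies.
- knob_unit_center (a point): Knobbed unit: a loose black box of the same size, 104 (its x) x 58 (its y) x 28 mm high, 0.12 to 0.24 kg, with four round grey knobs on its top, one large (29 mm), one middling and two small, up to 11 mm high (none within 9 mm of its long edges). The point is the centre of the box without the knobs, 14 mm above its underside.
- tray_top (a point): Centre of the tray's upper face, on the stand: a level aluminium tray with a black rubber face, 116 (its x) x 66 mm (its y), without a rim, x and y being the sides of the stand; z up. It is about 101 mm above the desk at its lowest and 123 mm at the highest lift, and only moves up and down, driven by the lever's cam. The stand (base 150 x 120 mm, dark steel) is fixed to the desk. The units lie on it lengthwise, along its x.
- lever_axis (a point): Point on the lever's level turning axis, 70 mm above the desk, 110 mm to the -y side of the tray's centre, in the plane in which the middle of the handle swings. Axes as the stand's: y along the turning axis, x away from the robot (give or take the stand's yaw), z up.
- lever_handle (a point): Middle of the lever's handle: a black round bar 16 mm in diameter and 72 mm long, lying along the turning axis (level, stand's y), sticking out sideways, away from the tray, from the end of a 90 mm lever arm. The arm lies 40 mm from this point on the tray's side, so the bar can be pinched from above across x and turns between the fingers as the lever swings. It moves in a circle of radius 90 mm about lever_axis.
- lever (a joint): Angle of the lever (rad). 0: the arm points level towards the robot (the stand's -x); it grows as the handle rises; 1.571: straight up, the cam's highest lift; beyond that it leans away and the tray sinks again. Stops at -0.5 and 2.4. It starts low down, between -0.3 and 0.3, and friction keeps it about there (it may sink a little as the tray is loaded); from higher up a return spring turns it back when let go; about 6 N at the handle holds or raises it at the top.
- mug_rim (a point): Centre of the mouth of a loose white mug, 80 mm in diameter, 90 mm high (the mouth is 90 mm above the desk), handle at its +y. A bystander.
- screwdriver_grip (a point): Middle of the handle of a loose screwdriver 160 mm long lying on the desk. A bystander.
- adapter: Loose grey power adapter, 70 x 45 x 30 mm, with a short stub at one end; origin at the centre of its underside. A bystander.
Things that resemble listed ones, but are neither listed nor needed, are in the scene too. What is shaped like the part that bears knob_unit_center but pink or red is not meant. What is shaped like the part that bears flat_unit_center but green is not meant.

How it is judged (in metres and radians):
On the way, in this order (a step that is already met when the one before it is completed fails the run):
1. the flat-topped unit lies squarely on the tray, let go (x of flat_unit_center in the frame of tray_top between -0.009 and 0.009 m and y of flat_unit_center in the frame of tray_top between -0.009 and 0.009 m and z of flat_unit_center in the frame of tray_top between 0.009 and 0.019 m and angle between the x axis of flat_unit_center and the x axis of tray_top, either way round below 0.15 rad and angle between the z axis of flat_unit_center and the z axis of tray_top, either way round below 0.1 rad and contact force between the fingers and flat_unit below 0.1 N), for 0.2 s.
2. the knobbed unit lies squarely on the flat-topped unit, knobs up, let go (all of step 1 and x of knob_unit_center in the frame of flat_unit_center between -0.009 and 0.009 m and y of knob_unit_center in the frame of flat_unit_center between -0.009 and 0.009 m and z of knob_unit_center in the frame of flat_unit_center between 0.023 and 0.033 m and angle between the x axis of knob_unit_center and the x axis of flat_unit_center, either way round below 0.15 rad and angle between the z axis of knob_unit_center and the z axis of flat_unit_center, either way round below 0.1 rad and angle between knob_unit_center's own z axis and vertical below 0.15 rad and contact force between the fingers and knob_unit below 0.1 N), for 0.2 s.
3. the fingers hold the lever straight up with the pile on the tray (x of flat_unit_center in the frame of tray_top between -0.009 and 0.009 m and y of flat_unit_center in the frame of tray_top between -0.009 and 0.009 m and z of flat_unit_center in the frame of tray_top between 0.009 and 0.019 m and angle between the x axis of flat_unit_center and the x axis of tray_top, either way round below 0.15 rad and angle between the z axis of flat_unit_center and the z axis of tray_top, either way round below 0.1 rad and x of knob_unit_center in the frame of flat_unit_center between -0.009 and 0.009 m and y of knob_unit_center in the frame of flat_unit_center between -0.009 and 0.009 m and z of knob_unit_center in the frame of flat_unit_center between 0.023 and 0.033 m and angle between the x axis of knob_unit_center and the x axis of flat_unit_center, either way round below 0.15 rad and angle between the z axis of knob_unit_center and the z axis of flat_unit_center, either way round below 0.1 rad and angle between knob_unit_center's own z axis and vertical below 0.15 rad and value of joint lever between 1.371 and 1.771 rad and contact force between the fingers and lever above 1 N), for 0.3 s.
At the end, for the whole second after the job is handed in: Lever at rest within 0.2 rad of straight up, the fingers still pressing on it (over 1 N); flat-topped unit on the tray and knobbed unit on it, knobs up, each centred on what carries it within 9 mm in x and y and turned under 0.15 rad; the fingers touch neither unit (all of step 3 and contact force between the fingers and flat_unit below 0.1 N and contact force between the fingers and knob_unit below 0.1 N and velocity of joint lever between -0.15 and 0.15 rad/s); the arm keeps its last pose, push and grip.
It fails at once if the mug was moved by more than 30 mm (distance of mug_rim from where it was at the start of the episode above 0.03 m).
It fails at once if the screwdriver was moved by more than 30 mm (distance of screwdriver_grip from where it was at the start of the episode above 0.03 m).
It fails at once if the adapter was moved by more than 30 mm (distance of adapter from where it was at the start of the episode above 0.03 m).
It also fails if it takes over 72 s, if anything falls off the work surface, if the arm or the gripper's body presses on something with over 40 N, if the wrist force passes 120 N, or if a joint passes its speed limit or range.

## Working session

There is one attempt and no reset: what is moved stays moved. The work goes in short steps, Python scripts to look and compute and a shell command to move; the robot and the scene stay as the last step left them, time stands still between calls to the robot, and variables do not carry over. Pictures are saved under pics/ and viewed, and the job is handed in when it is done.

```bash
mkdir -p pics; cat > h.py <<'E'
import numpy as np, cv2
from scipy.spatial.transform import Rotation as R
from workcell import ctrl
def cam(n):
    d=ctrl.get_image(n); return d
def save(d,name): cv2.imwrite('pics/'+name,cv2.cvtColor(d['img'],cv2.COLOR_RGB2BGR))
def c2w(d,p):
    Rm=cv2.Rodrigues(np.array(d['rvec'],float))[0]; return Rm.T@(np.array(p,float)-np.array(d['tvec'],float).ravel())
def px(d,P):
    return cv2.projectPoints(np.array(P,float).reshape(-1,3),np.array(d['rvec'],float),np.array(d['tvec'],float),np.array(d['mtx'],float),np.array(d['dist_coeffs'],float))[0].reshape(-1,2)
def ray(d,uv,z):
    uv=np.array(uv,float).reshape(-1,1,2)
    n=cv2.undistortPoints(uv,np.array(d['mtx'],float),np.array(d['dist_coeffs'],float)).reshape(-1,2)
    Rm=cv2.Rodrigues(np.array(d['rvec'],float))[0]; t=np.array(d['tvec'],float).ravel()
    C=-Rm.T@t; D=np.c_[n,np.ones(len(n))]@Rm
    return C+D*((z-C[2])/D[:,2])[:,None]
E
python3 - <<'E'
from h import *
np.set_printoptions(precision=1,suppress=True)
o=ctrl.get_obs(); print(o['time_s'],o['position'],o['eef_rot'],o['width'],ctrl.hold_point_z)
for n in ['scene','top','wrist']:
    d=cam(n); save(d,n+'0.png')
    for q in ['flat_unit_center','knob_unit_center','tray_top','lever_axis','lever_handle','mug_rim','screwdriver_grip','adapter']:
        for r in ctrl.landmark_of(n,q): 
            w=c2w(d,r['position']); print(n,q,round(r['p'],2),w,px(d,w)[0])
E
```

```text
0.0 [ 157.6 -656.1  403.7] [-3.1 -0.4  0. ] 87.25333221382444 163.5
scene flat_unit_center 0.85 [615.5 370.2  18.8] [408.4 306.9]
scene flat_unit_center 0.72 [758.3 285.7  15.6] [347.5 347.3]
scene knob_unit_center 0.81 [366.2  84.7  17.8] [337.  175.1]
scene knob_unit_center 0.68 [351.2 326.2  13.4] [427.7 208.7]
scene knob_unit_center 0.67 [433.3 211.   17.3] [372.5 214.9]
scene tray_top 0.76 [609.2 -82.5 107.8] [230.  203.5]
scene lever_axis 0.66 [ 588.7 -185.    67.3] [199.1 188.7]
scene lever_handle 0.78 [ 492.9 -166.7   61.2] [226.3 164.2]
scene mug_rim 0.72 [787.2  79.   91.7] [254.4 304.2]
scene screwdriver_grip 0.55 [ 665.7 -341.4   11.4] [132.8 199.4]
scene screwdriver_grip 0.38 [473.3 417.7  -1.3] [446.2 266.9]
scene adapter 0.89 [474.9 422.3  -3.8] [447.6 268.7]
top flat_unit_center 0.86 [757.6 288.6  11.9] [185.3 149.6]
top flat_unit_center 0.84 [602.2 215.3  15.5] [209.1 203.4]
top knob_unit_center 0.88 [350.2 327.7  14.8] [163.5 298.1]
top knob_unit_center 0.84 [436.1 207.5  11. ] [210.4 265.3]
top knob_unit_center 0.65 [366.6  84.1  11.5] [256.9 292.1]
top tray_top 0.59 [610.9 -84.5 111.3] [323.9 191.5]
top lever_handle 0.91 [ 499.1 -170.8   59.4] [356.3 239.1]
top mug_rim 0.62 [796.1  72.9  93.7] [261.  124.2]
top screwdriver_grip 0.87 [ 670.  -339.8   11.2] [410.7 179.8]
top adapter 0.55 [473.4 414.3  -4.5] [136.3 251.5]
```

View pics/scene0.png

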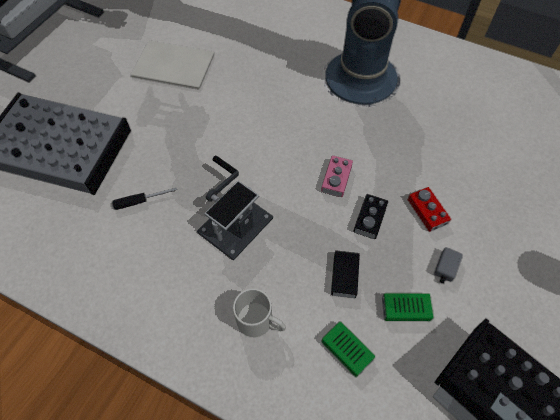

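View pics/top0.png

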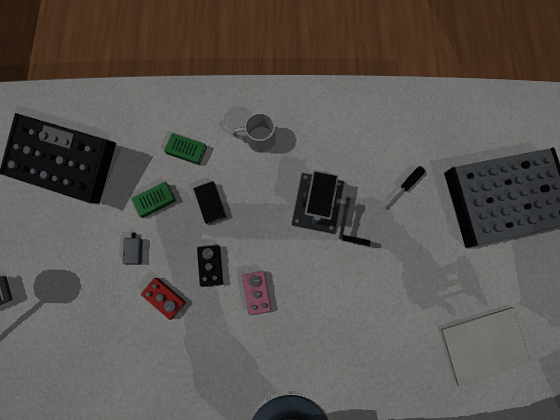

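```bash
python3 -c "
import cv2
i=cv2.imread('pics/top0.png'); cv2.imwrite('pics/topc.png',cv2.resize(i[120:320,120:390],None,fx=2.9,fy=2.9,interpolation=cv2.INTER_CUBIC))
i=cv2.imread('pics/scene0.png'); cv2.imwrite('pics/scc.png',cv2.resize(i[140:380,180:460],None,fx=2.5,fy=2.5,interpolation=cv2.INTER_CUBIC))"
```

```text
(no output)
```

View pics/topc.png

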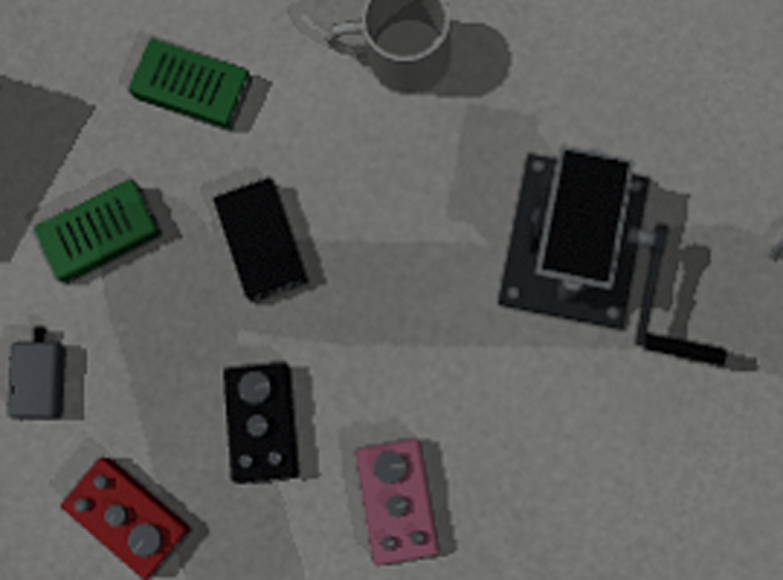

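View pics/scc.png

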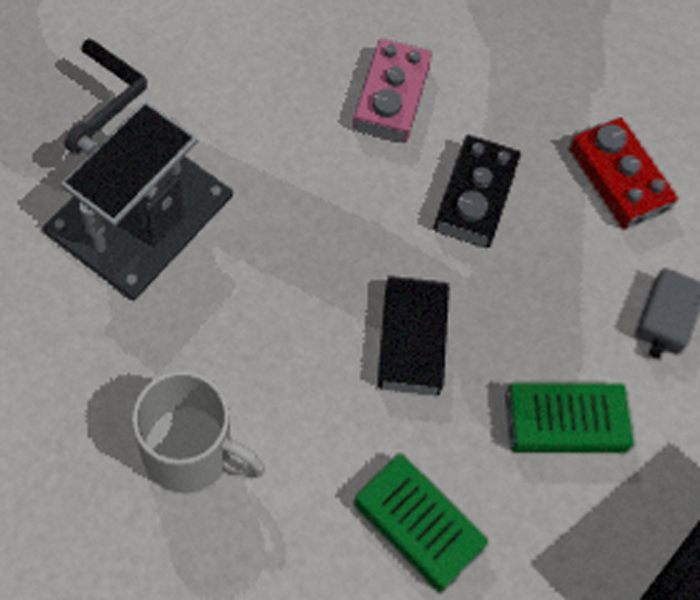

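Top picture: the flat unit that fits is the black one at (209,203), since the other two boxes of that shape at (153,199) and (185,149) are green. The knobbed unit that fits is the black one with four grey knobs at (210,265), since the others at (163,298) and (257,292) are red and pink. The crops confirm both. The stand is at about (322,195) with its handle at (356,240). Next I fit their yaws.

```bash
cat > fit.py <<'E'
from h import *
from scipy.optimize import minimize
def box(p,L,W,z0,z1):
    x,y,a=p; c,s=np.cos(a),np.sin(a)
    return np.array([[x+c*i*L/2-s*j*W/2,y+s*i*L/2+c*j*W/2,z] for i in(-1,1) for j in(-1,1) for z in(z0,z1)])
def sil(d,P):
    m=np.zeros((420*4,560*4),np.uint8); h=cv2.convexHull((px(d,P)*4+1.5).astype(np.float32).reshape(-1,1,2))
    cv2.fillConvexPoly(m,np.round(h).astype(np.int32),1); return cv2.resize(m.astype(np.float32),(560,420),interpolation=cv2.INTER_AREA)
def fit(views,p0,L=104,W=58,z0=0,z1=28,angs=np.linspace(-1.5,1.5,13)):
    def cost(p):
        c=0
        for d,m in views:
            s=sil(d,box(p,L,W,z0,z1)); c+=np.abs(s-m).sum()/m.sum()
        return c/len(views)
    best=min(((cost([p0[0],p0[1],a]),a) for a in angs))
    S=np.array([[p0[0],p0[1],best[1]]]+[[p0[0]+6,p0[1],best[1]],[p0[0],p0[1]+6,best[1]],[p0[0],p0[1],best[1]+.1]])
    r=minimize(cost,S[0],method='Nelder-Mead',options=dict(initial_simplex=S,xatol=.05,fatol=1e-5,maxiter=300))
    return r.x,r.fun
def pick(d,cam,q,p):
    ms=ctrl.masks_of(cam,q); u=px(d,p)[0]
    ms=[m['pixels'] for m in ms if m['pixels'].any()]
    return min(ms,key=lambda m:np.hypot(*(np.argwhere(m).mean(0)[::-1]-u))).astype(np.float32)
E
python3 - <<'E'
from fit import *
np.set_printoptions(precision=3,suppress=True)
V={}
D={n:cam(n) for n in['scene','top']}
for q,p in [('flat_unit_center',(602,215,14)),('knob_unit_center',(436,208,14))]:
    vs=[(D[n],pick(D[n],n,q,p)) for n in D]
    for v in vs: print(q,v[1].sum(),fit([v],p))
    print('both',fit(vs,p))
# tray
for n in D:
    m=[ (round(r['p'],2),int(r['pixels'].sum()),np.argwhere(r['pixels']).mean(0)) for r in ctrl.masks_of(n,'tray_top')]; print(n,m)
o=ctrl.get_obs(); print(R.from_rotvec(o['eef_rot']).as_matrix())
i=D['top']['img']; cv2.imwrite('pics/st.png',cv2.resize(i[160:255,285:385,::-1],None,fx=6,fy=6,interpolation=cv2.INTER_CUBIC))
i=D['scene']['img']; cv2.imwrite('pics/st2.png',cv2.resize(i[145:260,190:280,::-1],None,fx=5,fy=5,interpolation=cv2.INTER_CUBIC))
E
```

```text
flat_unit_center 1170.0 (array([604.551, 212.485,   0.347]), np.float64(0.05865384638309479))
flat_unit_center 846.0 (array([605.293, 214.272,   0.368]), np.float64(0.0797872319817543))
both (array([605.284, 213.138,   0.354]), np.float64(0.07481928169727325))
knob_unit_center 994.0 (array([436.157, 207.833,   0.095]), np.float64(0.0583501011133194))
knob_unit_center 973.0 (array([436.601, 208.853,   0.117]), np.float64(0.04753340035676956))
both (array([436.314, 208.364,   0.1  ]), np.float64(0.05701474845409393))
scene [(0.79, 1359, array([206.805, 230.634]))]
top [(0.68, 1211, array([195.142, 321.251]))]
[[ 0.972  0.234  0.   ]
 [ 0.234 -0.972 -0.   ]
 [ 0.     0.    -1.   ]]
```

View pics/st.png

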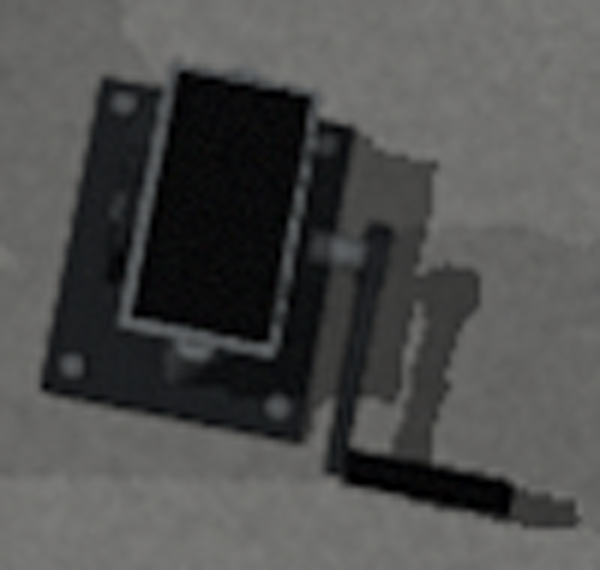

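View pics/st2.png

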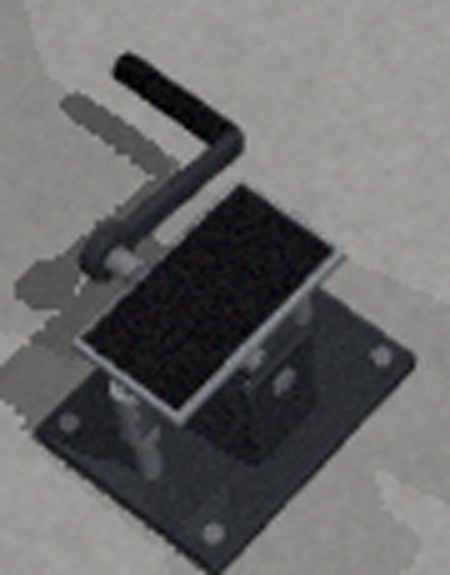

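```bash
python3 - <<'E'
from fit import *
np.set_printoptions(precision=2,suppress=True)
D={n:cam(n) for n in['scene','top']}
def rep(d,c,z):
    w=ray(d,c,z); print(w[:,:2].tolist(),'c',w.mean(0)); 
    for a in range(4): e=w[(a+1)%4]-w[a]; print(' len %.1f ang %.3f'%(np.hypot(*e[:2]),np.arctan2(e[1],e[0])))
t=np.array([(172,62),(318,92),(272,358),(120,325)])/6+np.array([285,160])-.5+.5/6
rep(D['top'],t,102)
s=np.array([(240,183),(347,255),(180,425),(75,343)])/5+np.array([190,145])-.5+.1
rep(D['scene'],s,102)
h=np.array([(345,468),(513,498)])/6+np.array([285,160])-.5; print(ray(D['top'],h,62))
b=np.array([(103,77),(355,128),(305,440),(42,390)])/6+np.array([285,160])-.5; rep(D['top'],b,10)
for n in D:
  ctrl.get_image(n)
  for q in['lever_handle','lever_axis','tray_top']: print(n,q,[(round(r['p'],2),c2w(D[n],r['position'])) for r in ctrl.landmark_of(n,q)])
E
```

```text
[[669.1343836197966, -60.05939658636628], [656.1448486161019, -121.10284212818377], [543.0266147575376, -98.70621358795603], [556.8430976188168, -36.621037809452815]] c [606.29 -79.12 102.  ]
 len 62.4 ang -1.780
 len 115.3 ang 2.946
 len 63.6 ang 1.352
 len 114.7 ang -0.206
[[545.5904084484664, -99.87333783613309], [557.2629006357485, -36.06216876965425], [669.0992948124546, -59.18029081482058], [654.8792959880773, -122.69705008505548]] c [606.71 -79.45 102.  ]
 len 64.9 ang 1.390
 len 114.2 ang -0.204
 len 65.1 ang -1.791
 len 111.6 ang 2.936
[[ 502.96 -133.79   62.  ]
 [ 489.91 -205.04   62.  ]]
[[690.9936124209977, -36.55810424862425], [666.7816586417132, -152.16715506966295], [522.280801963232, -124.87890187725952], [545.1286590734245, -7.3703438368476455]] c [606.3  -80.24  10.  ]
 len 118.1 ang -1.777
 len 147.1 ang 2.955
 len 119.7 ang 1.379
 len 148.8 ang -0.197
scene lever_handle [(0.66, array([ 493.59, -171.77,   61.34]))]
scene lever_axis [(0.84, array([ 586.42, -187.49,   71.08]))]
scene tray_top [(0.7, array([607.82, -80.19, 108.19]))]
top lever_handle [(0.96, array([ 496.68, -172.36,   58.98]))]
top lever_axis []
top tray_top [(0.95, array([608.37, -83.51, 111.04]))]
```

```bash
python3 -m creep '[{"grip":87,"offset":[230,430,0],"angular":[0,0,6.8]},{"grip":87,"offset":[230,430,0],"angular":[0,0,6.8]},{"grip":87,"offset":[230,430,0],"angular":[0,0,6.8]},{"grip":87,"offset":[230,430,0],"angular":[0,0,6.8]},{"grip":87,"offset":[230,430,0],"angular":[0,0,6.8]},{"grip":87,"offset":[230,430,0],"angular":[0,0,6.8]},{"grip":87,"offset":[230,430,0],"angular":[0,0,6.8]},{"grip":87,"offset":[230,430,0],"angular":[0,0,6.8]}]'
```

```text
time_s: 3.05
position: [347.0, -301.7, 405.2]
eef_rot: [3.091, 0.553, 0.001]
contact_force: [1.7, -0.1, -0.3]
width: 86.8
```

```bash
python3 -m creep '[{"grip":87,"offset":[258,515,0],"angular":[0,0,0]},{"grip":87,"offset":[258,515,0],"angular":[0,0,0]},{"grip":87,"offset":[258,515,0],"angular":[0,0,0]},{"grip":87,"offset":[258,515,0],"angular":[0,0,0]},{"grip":87,"offset":[258,515,0],"angular":[0,0,0]},{"grip":87,"offset":[258,515,0],"angular":[0,0,0]},{"grip":87,"offset":[258,515,0],"angular":[0,0,0]},{"grip":87,"offset":[258,515,0],"angular":[0,0,0]}]'
```

```text
time_s: 3.85
position: [525.9, 55.9, 405.4]
eef_rot: [3.091, 0.552, 0.002]
contact_force: [0.6, -0.1, -0.0]
width: 87.0
```

```bash
python3 -m creep '[{"grip":87,"offset":[80,158,0],"angular":[0,0,0]},{"grip":87,"offset":[80,158,0],"angular":[0,0,0]},{"grip":87,"offset":[80,158,0],"angular":[0,0,0]},{"grip":87,"offset":[80,158,0],"angular":[0,0,0]}]'
```

```text
time_s: 4.25
position: [606.5, 218.0, 405.4]
eef_rot: [-3.091, -0.558, -0.003]
contact_force: [-0.9, -0.5, -0.1]
width: 87.1
```

```bash
python3 - <<'E'
from fit import *
np.set_printoptions(precision=3,suppress=True)
d=cam('wrist'); save(d,'w1.png')
o=ctrl.get_obs(); print(o['position'],o['eef_rot'])
for q,z in[('flat_unit_center',14),('knob_unit_center',14)]:
    for r in ctrl.landmark_of('wrist',q): w=c2w(d,r['position']); print(q,r['p'],w,px(d,w))
    for r in ctrl.masks_of('wrist',q): print(r['p'],r['pixels'].sum(),np.argwhere(r['pixels']).mean(0))
E
```

```text
[606.917 221.369 405.321] [-3.086 -0.563 -0.006]
flat_unit_center 0.65 [608.382 210.954  13.978] [[284.009 185.458]]
flat_unit_center 0.64 [613.604 369.19   13.62 ] [[136.81  125.733]]
flat_unit_center 0.6 [758.674 286.001  14.607] [[265.579   6.252]]
0.92 4651 [ 24.306 276.628]
0.6 5991 [186.631 280.041]
knob_unit_center 0.92 [438.02  205.271  11.809] [[236.173 323.018]]
0.9 2489 [337.225 228.497]
0.69 205 [358.512 147.654]
```

View pics/w1.png

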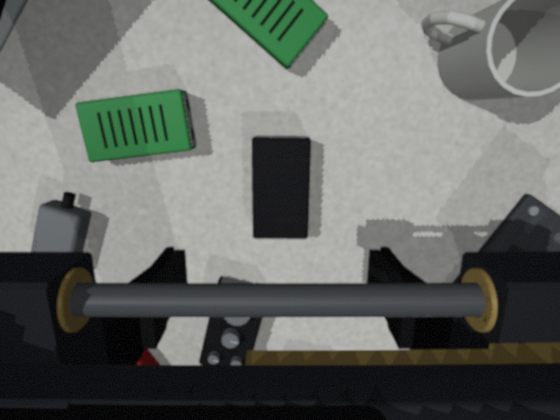

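```bash
python3 - <<'E'
from fit import *
np.set_printoptions(precision=3,suppress=True)
d=cam('wrist'); 
m=pick(d,'wrist','flat_unit_center',(605,213,14))
print(fit([(d,m)],(605,213)),d['rvec'],d['tvec'])
m2=((d['img'].max(2)<45)).astype(np.uint8); n,l=cv2.connectedComponents(m2); m3=(l==l[187,281]).astype(np.float32); print(m3.sum(),fit([(d,m3)],(605,213)))
o=ctrl.get_obs(); print(o['position'],o['eef_rot'],o['time_s'])
E
```

```text
(array([604.968, 214.461,   0.345]), np.float64(0.04653284698724747)) [-2.39   1.667  0.22 ] [-11.048 586.868 558.566]
5454.0 (array([603.419, 212.979,   0.352]), np.float64(0.12589384615421295))
[605.891 212.07  405.416] [3.09  0.549 0.002] 4.6
```

```bash
python3 -m creep '[{"grip":87,"offset":[-1,1.5,-170],"angular":[0,0,0]},{"grip":87,"offset":[-1,1.5,-170],"angular":[0,0,0]},{"grip":87,"offset":[-1,1.5,-170],"angular":[0,0,0]},{"grip":87,"offset":[-1,1.5,-170],"angular":[0,0,0]},{"grip":87,"offset":[-1,1.5,-200],"angular":[0,0,0]},{"grip":87,"offset":[-1,1.5,-219],"angular":[0,0,0]},{"grip":87,"offset":[-1,1.5,-219],"angular":[0,0,0]}]'
```

```text
time_s: 5.3
position: [604.8, 211.5, 184.8]
eef_rot: [3.089, 0.545, -0.002]
contact_force: [-0.1, -0.4, 1.1]
width: 87.2
```

```bash
python3 -m creep '[{"grip":50,"offset":[0,1,1],"angular":[0,0,0]},{"grip":50,"offset":[0,1,1],"angular":[0,0,0]},{"grip":50,"offset":[0,1,1],"angular":[0,0,0]},{"grip":50,"offset":[0,1,1],"angular":[0,0,0]},{"grip":50,"offset":[0,1,1],"angular":[0,0,0]},{"grip":50,"offset":[0,1,1],"angular":[0,0,0]}]'; python3 - <<'E'
from h import *
o=ctrl.get_obs(); print(o['position'],o['eef_rot'],o['width'])
E
```

```text
time_s: 5.9
position: [604.8, 212.8, 186.5]
eef_rot: [3.09, 0.545, -0.001]
contact_force: [-0.8, -0.9, 3.1]
width: 57.8
[604.84036965 212.83562224 186.48217081] [ 3.08986811e+00  5.44792901e-01 -1.07389643e-03] 57.75874049733803
```

```bash
python3 -m creep '[{"grip":50,"offset":[0,0,45],"angular":[0,0,0]},{"grip":50,"offset":[0,0,90],"angular":[0,0,0]},{"grip":50,"offset":[0,0,135],"angular":[0,0,0]},{"grip":50,"offset":[0,-40,165],"angular":[0,0,-6]},{"grip":50,"offset":[0,-85,165],"angular":[0,0,-12]},{"grip":50,"offset":[0,-130,165],"angular":[0,0,-18]},{"grip":50,"offset":[0,-175,165],"angular":[0,0,-24]},{"grip":50,"offset":[0,-220,165],"angular":[0,0,-31.3]}]'
```

```text
time_s: 6.7
position: [604.2, -9.2, 351.1]
eef_rot: [3.121, -0.316, -0.004]
contact_force: [0.3, 0.2, -1.3]
width: 57.4
```

```bash
python3 - <<'E'
from h import *
o=ctrl.get_obs(); r=R.from_rotvec(o['eef_rot']).as_matrix()
print(o['position'],o['width'],np.arctan2(r[1,0],r[0,0]),r[:,2])
E
```

```text
[604.17368375  -9.16612455 351.08476706] 57.39166419885332 -0.20195356247583962 [-0.00298124 -0.00399219 -0.99998759]
```

```bash
python3 -m creep '[{"grip":50,"offset":[2,-70,0],"angular":[0,0,0]},{"grip":50,"offset":[2,-70,0],"angular":[0,0,0]},{"grip":50,"offset":[2,-70,0],"angular":[0,0,0]},{"grip":50,"offset":[2,-70,0],"angular":[0,0,0]}]'; python3 - <<'E'
from h import *
d=cam('wrist'); save(d,'w2.png'); o=ctrl.get_obs(); print(o['position'])
x,y=606.5,-79.5;c,s=np.cos(-.197),np.sin(-.197)
print(px(d,[[x+c*i*58-s*j*33,y+s*i*58+c*j*33,102] for i,j in((1,1),(1,-1),(-1,-1),(-1,1))]))
E
```

```text
time_s: 7.1
position: [605.9, -79.4, 350.5]
eef_rot: [3.122, -0.318, -0.006]
contact_force: [0.4, 0.8, -0.8]
width: 58.2
[605.98297173 -78.00220328 350.69987076]
[[219.64985172 132.74549192]
 [327.91035881 132.10361019]
 [322.59254007 302.81905396]
 [227.56163386 303.45792585]]
```

View pics/w2.png

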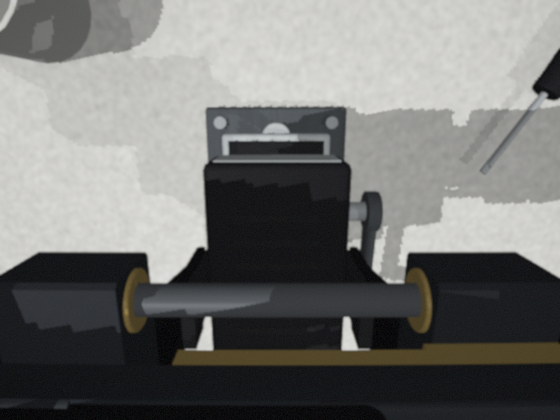

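```bash
python3 -m creep '[{"grip":50,"offset":[0,-2,-40],"angular":[0,0,0.3]},{"grip":50,"offset":[0,-2,-54],"angular":[0,0,0.3]},{"grip":50,"offset":[0,-2,-57],"angular":[0,0,0.3]},{"grip":50,"offset":[0,-2,-59],"angular":[0,0,0.3]},{"grip":50,"offset":[0,-2,-60],"angular":[0,0,0.3]},{"grip":50,"offset":[0,-2,-61],"angular":[0,0,0.3]}]'
```

```text
time_s: 7.75
position: [606.3, -79.0, 291.9]
eef_rot: [3.124, -0.305, -0.004]
contact_force: [-4.7, 1.5, 10.6]
width: 57.5
```

```bash
python3 - <<'E'
from h import *
for n in ['scene']:
    d=cam(n); i=d['img'][120:270,160:310,::-1]; cv2.imwrite('pics/s3.png',cv2.resize(i,None,fx=4,fy=4,interpolation=cv2.INTER_CUBIC))
o=ctrl.get_obs(); print(o['position'],o['contact_force'],o['ft_torque'],o['width'])
E
```

```text
[606.25593538 -79.0370297  291.91845401] [-4.04773411  1.93521096  5.18198698] [0.45554632 0.94641852 0.02690621] 57.85196271357416
```

View pics/s3.png

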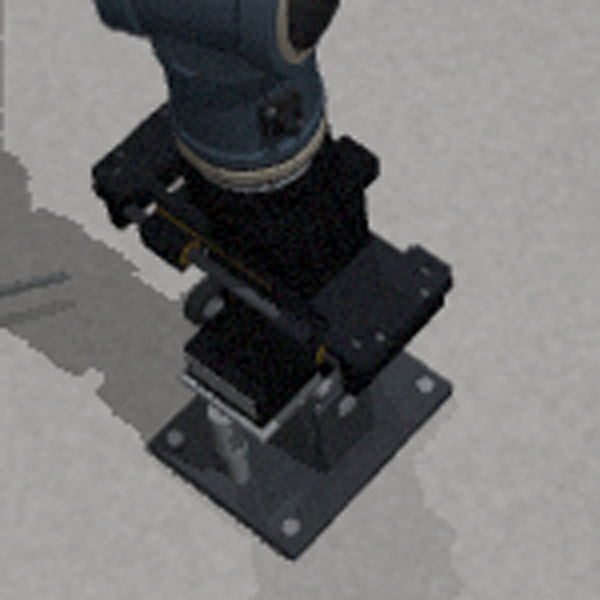

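The scene picture shows the flat unit seated on the tray, edges in line (its far end at about (225,205) full-frame). I'll release it and lift.

```bash
python3 -m creep '[{"grip":70,"offset":[0,0,0],"angular":[0,0,0]},{"grip":87,"offset":[0,0,0],"angular":[0,0,0]},{"grip":87,"offset":[0,0,0],"angular":[0,0,0]},{"grip":87,"offset":[0,0,0],"angular":[0,0,0]},{"grip":87,"offset":[0,0,40],"angular":[0,0,0]},{"grip":87,"offset":[0,0,90],"angular":[0,0,0]},{"grip":87,"offset":[-35,30,115],"angular":[0,0,5]},{"grip":87,"offset":[-60,70,115],"angular":[0,0,11]}]'; python3 - <<'E'
from h import *
for n in ['top']:
    d=cam(n); i=d['img'][140:320,180:400,::-1]; cv2.imwrite('pics/t4.png',cv2.resize(i,None,fx=3.6,fy=3.3,interpolation=cv2.INTER_CUBIC))
o=ctrl.get_obs(); print(o['position'],o['contact_force'],o['width'])
E
```

```text
time_s: 8.6
position: [546.8, -10.4, 410.7]
eef_rot: [3.137, -0.007, 0.009]
contact_force: [0.0, 1.1, -0.2]
width: 86.7
[ 5.41831296e+02 -4.32668385e-01  4.09355953e+02] [-5.34109037  5.76353705 -0.49093161] 87.12585980800837
```

View pics/t4.png

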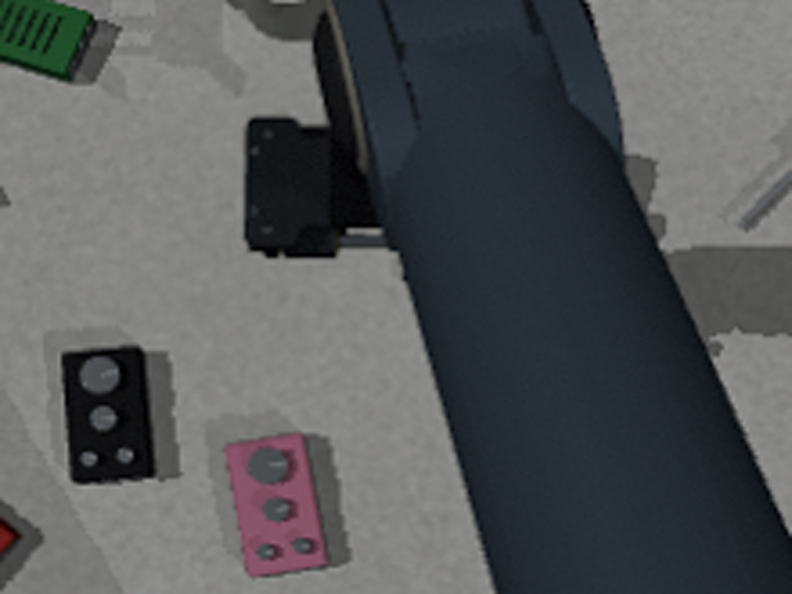

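```bash
python3 -m creep '[{"grip":87,"offset":[-105,209,-40],"angular":[0,0,5.9]},{"grip":87,"offset":[-105,209,-40],"angular":[0,0,5.9]},{"grip":87,"offset":[-105,209,-40],"angular":[0,0,5.9]},{"grip":87,"offset":[-105,209,-40],"angular":[0,0,5.9]},{"grip":87,"offset":[-105,209,-40],"angular":[0,0,5.9]},{"grip":87,"offset":[-105,209,-40],"angular":[0,0,5.9]},{"grip":87,"offset":[-105,209,-40],"angular":[0,0,5.9]}]'; python3 - <<'E'
from fit import *
np.set_printoptions(precision=3,suppress=True)
d=cam('wrist'); save(d,'w5.png')
m=pick(d,'wrist','knob_unit_center',(436,208,14)); print('wrist',m.sum(),fit([(d,m)],(436,208)))
d=cam('top'); i=d['img'][150:260,270:390,::-1]; cv2.imwrite('pics/t5.png',cv2.resize(i,None,fx=5,fy=5,interpolation=cv2.INTER_CUBIC))
o=ctrl.get_obs(); r=R.from_rotvec(o['eef_rot']).as_matrix()
print(o['position'],o['width'],np.arctan2(r[1,0],r[0,0]))
E
```

```text
time_s: 9.35
position: [436.4, 209.3, 369.1]
eef_rot: [-3.136, -0.186, 0.003]
contact_force: [0.9, -1.1, 0.4]
width: 86.8
wrist 7386.0 (array([436.207, 208.383,   0.1  ]), np.float64(0.02668900601565838))
[437.798 207.125 369.254] 87.33364201990196 0.11279442601194097
```

View pics/t5.png

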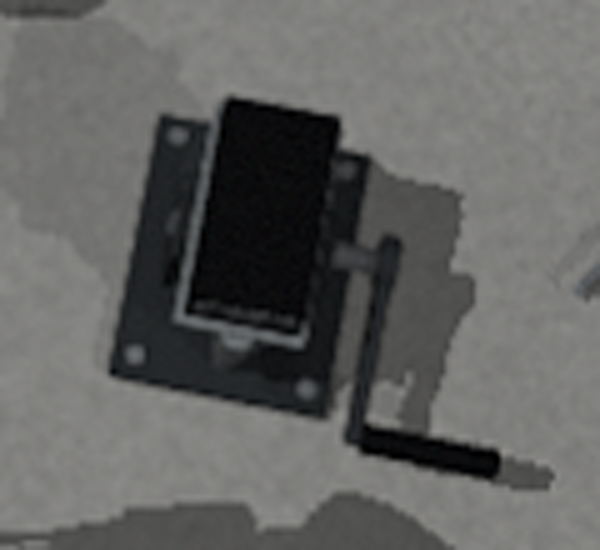

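View pics/w5.png

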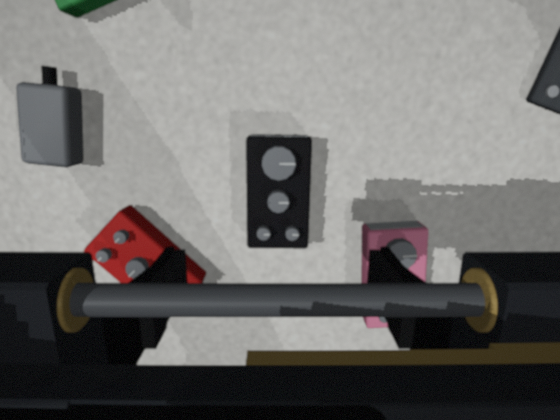

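```bash
python3 -m creep '[{"grip":87,"offset":[-1.5,1,-140],"angular":[0,0,-0.7]},{"grip":87,"offset":[-1.5,1,-140],"angular":[0,0,-0.7]},{"grip":87,"offset":[-1.5,1,-140],"angular":[0,0,-0.7]},{"grip":87,"offset":[-1.5,1,-165],"angular":[0,0,-0.7]},{"grip":87,"offset":[-1.5,1,-183],"angular":[0,0,-0.7]},{"grip":87,"offset":[-1.5,1,-183],"angular":[0,0,-0.7]},{"grip":87,"offset":[-1.5,1,-183],"angular":[0,0,-0.7]}]'; python3 - <<'E'
from fit import *
np.set_printoptions(precision=3,suppress=True)
v=[]
for n in ['scene','top']:
    d=cam(n); m=pick(d,n,'flat_unit_center',(606,-79,118)); v.append((d,m)); print(n,m.sum(),[fit([v[-1]],(606,-79),z0=z,z1=z+28,angs=[-.2]) for z in (102,105)])
for z in (100,102,104,106,108): print(z,fit(v,(606,-79),z0=z,z1=z+28,angs=[-.2]))
o=ctrl.get_obs(); r=R.from_rotvec(o['eef_rot']).as_matrix()
print(o['position'],o['width'],np.arctan2(r[1,0],r[0,0]))
E
```

```text
time_s: 10.2
position: [437.1, 207.2, 186.1]
eef_rot: [3.137, 0.154, -0.003]
contact_force: [-0.0, -0.6, -0.1]
width: 87.0
scene 1319.0 [(array([606.095, -82.058,  -0.217]), np.float64(0.04146133363246918)), (array([607.317, -80.979,  -0.208]), np.float64(0.04373578354716301))]
top 1000.0 [(array([608.499, -80.02 ,  -0.195]), np.float64(0.08749999850988388)), (array([608.468, -79.577,  -0.204]), np.float64(0.09375))]
100 (array([606.89 , -82.032,  -0.206]), np.float64(0.0948794037103653))
102 (array([606.392, -81.504,  -0.204]), np.float64(0.08301878720521927))
104 (array([606.989, -80.279,  -0.205]), np.float64(0.07250850647687912))
106 (array([607.648, -80.133,  -0.213]), np.float64(0.07397012412548065))
108 (array([608.95 , -79.586,  -0.203]), np.float64(0.07772853225469589))
[436.767 207.827 186.937] 86.97550030117952 0.0995432168076506
```

```bash
python3 -m creep '[{"grip":50,"offset":[-0.5,0.5,-0.5],"angular":[0,0,0]},{"grip":50,"offset":[-0.5,0.5,-0.5],"angular":[0,0,0]},{"grip":50,"offset":[-0.5,0.5,-0.5],"angular":[0,0,0]},{"grip":50,"offset":[-0.5,0.5,-0.5],"angular":[0,0,0]},{"grip":50,"offset":[-0.5,0.5,-0.5],"angular":[0,0,0]},{"grip":50,"offset":[-0.5,0.5,-0.5],"angular":[0,0,0]}]'
```

```text
time_s: 11.0
position: [436.2, 208.4, 186.5]
eef_rot: [-3.137, -0.156, 0.0]
contact_force: [-0.4, -0.9, 1.2]
width: 57.6
```

```bash
python3 -m creep '[{"grip":50,"offset":[0,0,45],"angular":[0,0,0]},{"grip":50,"offset":[0,0,90],"angular":[0,0,0]},{"grip":50,"offset":[5,0,135],"angular":[0,0,0]},{"grip":50,"offset":[30,-30,170],"angular":[0,0,-3]},{"grip":50,"offset":[55,-65,190],"angular":[0,0,-6]},{"grip":50,"offset":[80,-105,190],"angular":[0,0,-9]},{"grip":50,"offset":[105,-145,190],"angular":[0,0,-13]},{"grip":50,"offset":[130,-185,190],"angular":[0,0,-17.4]}]'; python3 - <<'E'
from h import *
d=ray
D=cam('top')
t=np.array([(172,62),(318,92),(272,358),(120,325)])/6+np.array([285,160])-.5+.5/6
print(ray(D,t,104.5).mean(0))
D=cam('scene')
s=np.array([(240,183),(347,255),(180,425),(75,343)])/5+np.array([190,145])-.5+.1
print(ray(D,s,104.5).mean(0))
o=ctrl.get_obs(); r=R.from_rotvec(o['eef_rot']).as_matrix()
print(o['position'],o['width'],np.arctan2(r[1,0],r[0,0]))
E
```

```text
time_s: 11.8
position: [566.6, 21.4, 376.3]
eef_rot: [3.125, -0.325, -0.001]
contact_force: [0.2, 0.3, -1.6]
width: 57.6
[605.67336422 -78.83502424 104.5       ]
[607.87720137 -78.50672759 104.5       ]
[568.73814175  15.35105653 375.38518965] 57.96447262003977 -0.217225876654015
```

```bash
python3 -m creep '[{"grip":50,"offset":[38,-95,0],"angular":[0,0,0.8]},{"grip":50,"offset":[38,-95,0],"angular":[0,0,0.8]},{"grip":50,"offset":[38,-95,0],"angular":[0,0,0.8]},{"grip":50,"offset":[38,-95,-15],"angular":[0,0,0.8]},{"grip":50,"offset":[38,-95,-30],"angular":[0,0,0.8]},{"grip":50,"offset":[38,-95,-42],"angular":[0,0,0.8]},{"grip":50,"offset":[38,-95,-48],"angular":[0,0,0.8]},{"grip":50,"offset":[38,-95,-48],"angular":[0,0,0.8]}]'; python3 - <<'E'
from h import *
d=cam('scene'); i=d['img'][120:270,160:310,::-1]; cv2.imwrite('pics/s6.png',cv2.resize(i,None,fx=4,fy=4,interpolation=cv2.INTER_CUBIC))
d=cam('wrist'); save(d,'w6.png')
o=ctrl.get_obs(); r=R.from_rotvec(o['eef_rot']).as_matrix()
print(o['position'],o['width'],np.arctan2(r[1,0],r[0,0]))
E
```

```text
time_s: 12.7
position: [606.2, -78.4, 325.8]
eef_rot: [3.122, -0.315, -0.003]
contact_force: [-0.3, 0.1, -2.0]
width: 58.0
[606.83285005 -78.93598592 327.54035731] 57.94797360557839 -0.2021885579146617
```

View pics/s6.png

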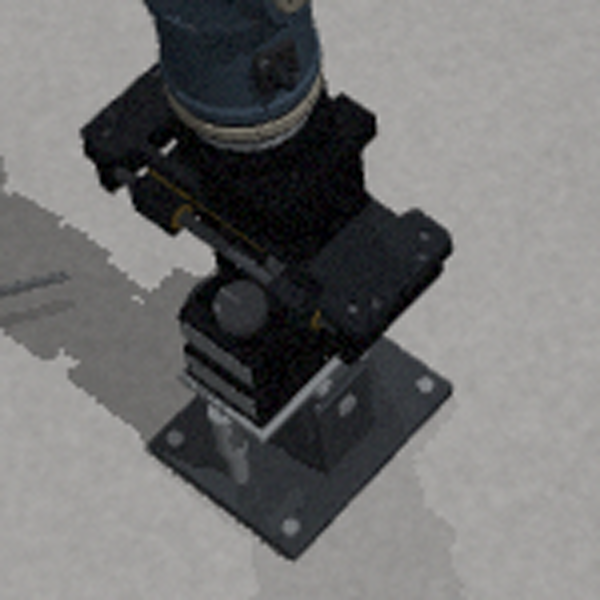

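View pics/w6.png

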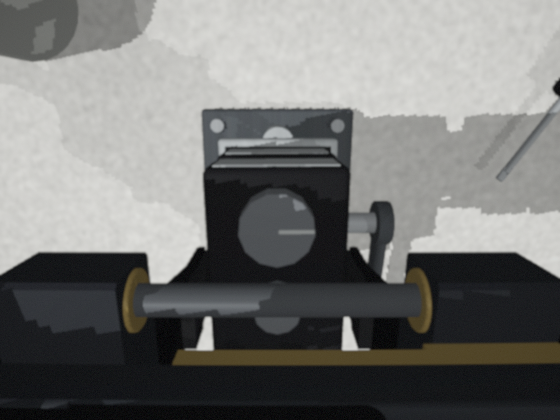

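The knobbed unit is held just above the flat one, and the end plates line up in both views. I'll lower it slowly.

```bash
python3 -m creep '[{"grip":50,"offset":[0,-0.5,-4],"angular":[0,0,0]},{"grip":50,"offset":[0,-0.5,-6],"angular":[0,0,0]},{"grip":50,"offset":[0,-0.5,-8],"angular":[0,0,0]},{"grip":50,"offset":[0,-0.5,-8],"angular":[0,0,0]}]'
```

```text
time_s: 13.2
position: [606.9, -79.4, 320.0]
eef_rot: [3.122, -0.317, 0.003]
contact_force: [-0.7, -0.4, 0.8]
width: 57.4
```

```bash
python3 -m creep '[{"grip":50,"offset":[0,0,-1],"angular":[0,0,0]},{"grip":50,"offset":[0,0,-1],"angular":[0,0,0]}]'
```

```text
time_s: 13.4
position: [606.9, -79.4, 319.9]
eef_rot: [3.122, -0.317, 0.003]
contact_force: [-2.9, -0.6, 5.0]
width: 57.9
```

```bash
python3 -m creep '[{"grip":70,"offset":[0,0,0],"angular":[0,0,0]},{"grip":87,"offset":[0,0,0],"angular":[0,0,0]},{"grip":87,"offset":[0,0,0],"angular":[0,0,0]},{"grip":87,"offset":[0,0,0],"angular":[0,0,0]},{"grip":87,"offset":[0,0,40],"angular":[0,0,0]},{"grip":87,"offset":[0,0,80],"angular":[0,0,0]},{"grip":87,"offset":[-40,-20,95],"angular":[0,0,0]},{"grip":87,"offset":[-60,-55,95],"angular":[0,0,0]}]'; python3 - <<'E'
from h import *
o=ctrl.get_obs(); print(o['position'],o['eef_rot'],o['contact_force'])
E
```

```text
time_s: 14.2
position: [546.4, -131.7, 418.0]
eef_rot: [3.123, -0.308, 0.011]
contact_force: [0.8, -0.7, -0.4]
width: 87.4
[ 546.40786632 -131.70533941  418.01353376] [ 3.1229396  -0.30763601  0.01065073] [ 0.82406622 -0.70652504 -0.44914296]
```

```bash
python3 - <<'E'
from h import *
np.set_printoptions(precision=2,suppress=True)
o=ctrl.get_obs(); print(o['position'],o['joints'])
d=cam('wrist'); C=c2w(d,[0,0,0]); Rm=R.from_rotvec(o['eef_rot']).as_matrix(); print('cam in tool',Rm.T@(C-np.array(o['position'])))
save(d,'w7.png')
for n in['scene','top','wrist']:
  d=cam(n)
  for q in['lever_handle','knob_unit_center','flat_unit_center','tray_top']: print(n,q,[(round(r['p'],2),c2w(d,r['position'])) for r in ctrl.landmark_of(n,q)])
  if n!='wrist':
    i=d['img'][120:270,160:310,::-1] if n=='scene' else d['img'][150:270,270:390,::-1]; cv2.imwrite('pics/%s7.png'%n,cv2.resize(i,None,fx=4,fy=4,interpolation=cv2.INTER_CUBIC))
E
```

```text
[ 546.41 -131.71  418.01] [ 0.52  0.31 -0.45  1.77  0.15  1.09 -1.75]
cam in tool [71.29  0.57 20.64]
scene lever_handle [(0.73, array([ 496.07, -172.71,   58.  ]))]
scene knob_unit_center [(0.81, array([605.53, -78.19, 149.9 ])), (0.76, array([352.65, 327.04,  15.14])), (0.72, array([366.6 ,  82.6 ,  19.42]))]
scene flat_unit_center [(0.86, array([618.  , 369.26,  16.73])), (0.58, array([606.07, -82.8 , 122.09])), (0.52, array([607.49, -78.53, 148.86]))]
scene tray_top [(0.73, array([605.86, -82.62, 104.4 ]))]
top lever_handle [(0.52, array([ 499.22, -170.51,   52.02]))]
top knob_unit_center [(0.91, array([347.6 , 324.74,  16.72])), (0.77, array([606.77, -79.71, 143.79])), (0.69, array([366.03,  84.86,  11.43]))]
top flat_unit_center [(0.97, array([759.03, 289.38,  13.88])), (0.91, array([613.94, 366.71,  12.07]))]
top tray_top [(0.58, array([608.88, -83.53, 108.29]))]
wrist lever_handle [(0.74, array([ 499.63, -168.46,   55.38]))]
wrist knob_unit_center [(0.89, array([604.69, -82.73, 141.43])), (0.75, array([366.18,  86.52,  13.76]))]
wrist flat_unit_center []
wrist tray_top []
```

View pics/scene7.png

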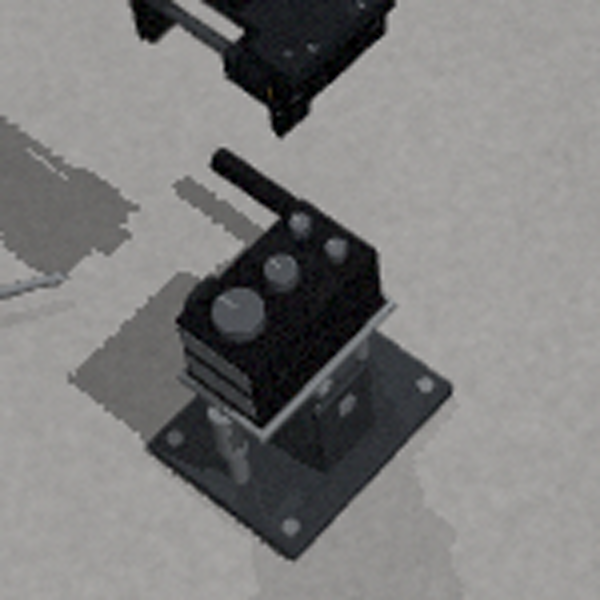

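View pics/w7.png

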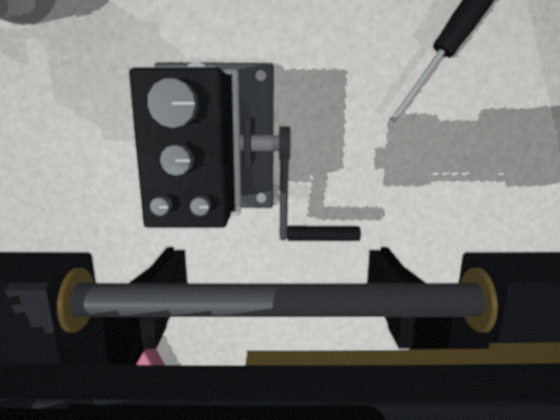

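The pile looks square in both pictures: knobs up, with the knobbed unit on the flat one and the flat one on the tray. The handle is at about (497,-170,56), and in the wrist view it spans pixels (290..360, 233). I'll turn the tool +90° and move over the handle.

```bash
python3 -m creep '[{"grip":87,"offset":[-15,-10,0],"angular":[0,0,8.5]},{"grip":87,"offset":[-30,-25,0],"angular":[0,0,17]},{"grip":87,"offset":[-49,-39,0],"angular":[0,0,25.5]},{"grip":87,"offset":[-49,-39,0],"angular":[0,0,34]},{"grip":87,"offset":[-49,-39,0],"angular":[0,0,42]},{"grip":87,"offset":[-49,-39,0],"angular":[0,0,50]},{"grip":87,"offset":[-49,-39,0],"angular":[0,0,58]},{"grip":87,"offset":[-49,-39,0],"angular":[0,0,66]}]'
python3 -m creep '[{"grip":87,"offset":[0,0,-15],"angular":[0,0,8]},{"grip":87,"offset":[0,0,-40],"angular":[0,0,16]},{"grip":87,"offset":[0,0,-60],"angular":[0,0,24]},{"grip":87,"offset":[0,0,-80],"angular":[0,0,24]},{"grip":87,"offset":[0,0,-80],"angular":[0,0,24]}]'
python3 - <<'E'
from h import *
np.set_printoptions(precision=3,suppress=True)
o=ctrl.get_obs(); r=R.from_rotvec(o['eef_rot']).as_matrix()
print(o['position'],o['joints'],np.arctan2(r[1,0],r[0,0]))
d=cam('wrist'); save(d,'w8.png')
for q in ['lever_handle','knob_unit_center']: print([(round(x['p'],2),c2w(d,x['position'])) for x in ctrl.landmark_of('wrist',q)])
E
```

```text
time_s: 15.8
position: [498.0, -173.2, 414.9]
eef_rot: [2.788, 1.443, 0.006]
contact_force: [-0.2, -0.2, 0.5]
width: 87.1
time_s: 16.3
position: [497.0, -173.4, 332.6]
eef_rot: [-2.426, -1.991, -0.002]
contact_force: [-1.1, 0.3, -0.1]
width: 87.1
[ 496.956 -173.407  332.553] [ 0.797  0.388 -0.675  1.933  0.297  0.923 -0.22 ] 1.374044471512142
[(0.92, array([ 500.524, -166.811,   54.378]))]
[(0.78, array([605.468, -81.063, 144.351]))]
```

View pics/w8.png

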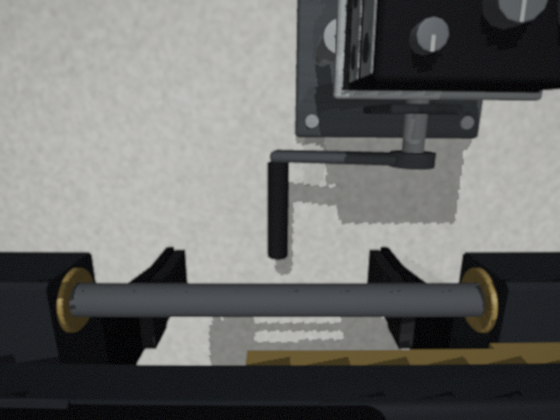

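```bash
python3 - <<'E'
from h import *
np.set_printoptions(precision=1,suppress=True)
d=cam('wrist')
for z in(52,56,60): w=ray(d,[(278,162),(277,256)],z); print(w,w.mean(0),np.linalg.norm(w[1]-w[0]))
print(ctrl.get_obs()['position'])
print(px(d,[[585.2,-187],[585,-187.4,70]] if 0 else [[585,-187.4,70],[498,-170,56]]))
E
```

```text
[[ 507.5 -136.7   52. ]
 [ 492.7 -207.6   52. ]] [ 500.1 -172.2   52. ] 72.402975235856
[[ 507.5 -136.2   56. ]
 [ 493.  -206.    56. ]] [ 500.2 -171.1   56. ] 71.3031911155395
[[ 507.6 -135.7   60. ]
 [ 493.2 -204.4   60. ]] [ 500.4 -170.1   60. ] 70.2034069952229
[ 498.6 -173.2  336.1]
[[401.  214.8]
 [274.2 209.8]]
```

```bash
python3 -m creep '[{"grip":87,"offset":[1,1.5,-40],"angular":[0,0,0]},{"grip":87,"offset":[1,1.5,-80],"angular":[0,0,0]},{"grip":87,"offset":[1,1.5,-105],"angular":[0,0,0]},{"grip":87,"offset":[1,1.5,-116],"angular":[0,0,0]},{"grip":87,"offset":[1,1.5,-116],"angular":[0,0,0]},{"grip":40,"offset":[1,1.5,-116],"angular":[0,0,0]},{"grip":40,"offset":[1,1.5,-116],"angular":[0,0,0]}]'
python3 -m creep '[{"grip":5,"offset":[0,0,0],"angular":[0,0,0]},{"grip":5,"offset":[0,0,0],"angular":[0,0,0]},{"grip":5,"offset":[0,0,0],"angular":[0,0,0]},{"grip":5,"offset":[0,0,0],"angular":[0,0,0]},{"grip":5,"offset":[0,0,0],"angular":[0,0,0]},{"grip":5,"offset":[0,0,0],"angular":[0,0,0]}]'
python3 - <<'E'
from h import *
np.set_printoptions(precision=3,suppress=True)
o=ctrl.get_obs(); r=R.from_rotvec(o['eef_rot']).as_matrix()
print(o['position'],o['contact_force'],o['width'])
d=cam('wrist'); save(d,'w9.png')
d=cam('scene');i=d['img'][100:270,160:310,::-1];cv2.imwrite('pics/s9.png',cv2.resize(i,None,fx=3.5,fy=3.5,interpolation=cv2.INTER_CUBIC))
E
```

```text
time_s: 17.2
position: [500.4, -171.8, 221.8]
eef_rot: [2.424, 1.988, 0.011]
contact_force: [0.3, -0.4, -0.3]
width: 77.6
time_s: 17.8
position: [500.4, -171.8, 221.8]
eef_rot: [2.424, 1.988, 0.011]
contact_force: [0.8, 0.5, 0.2]
width: 30.8
[ 500.377 -171.809  221.794] [0.752 0.503 0.182] 30.834954824615643
```

View pics/w9.png

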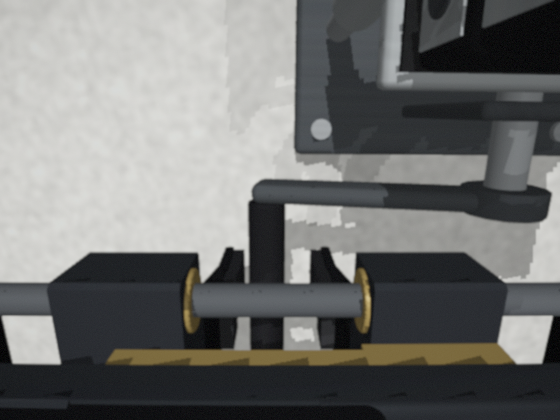

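View pics/s9.png

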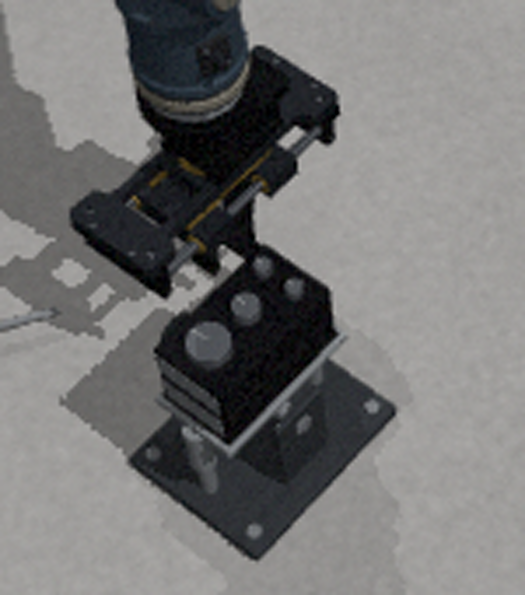

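```bash
python3 -m creep '[{"grip":5,"offset":[-3,0.5,-2.5],"angular":[0,0,0]},{"grip":5,"offset":[-3,0.5,-2.5],"angular":[0,0,0]},{"grip":5,"offset":[-3,0.5,-2.5],"angular":[0,0,0]},{"grip":5,"offset":[-3,0.5,-2.5],"angular":[0,0,0]},{"grip":5,"offset":[-3,0.5,-2.5],"angular":[0,0,0]}]'
python3 - <<'E'
from h import *
np.set_printoptions(precision=3,suppress=True)
o=ctrl.get_obs(); print(o['position'],o['contact_force'],o['width'])
d=cam('scene')
for q in ['lever_handle','lever_axis']: print([(round(x['p'],2),c2w(d,x['position'])) for x in ctrl.landmark_of('scene',q)])
E
```

```text
time_s: 18.4
position: [496.7, -171.2, 218.8]
eef_rot: [2.426, 1.99, 0.008]
contact_force: [-0.8, 0.7, -2.4]
width: 15.0
[ 496.726 -171.162  218.837] [-0.767  0.732 -2.362] 15.049673645658663
[]
[(0.95, array([ 588.447, -187.676,   69.849]))]
```

```bash
python3 -m creep '[{"grip":5,"offset":[-1,0.2,11.6],"angular":[0,0,0]},{"grip":5,"offset":[-0.7,0.1,23.3],"angular":[0,0,0]},{"grip":5,"offset":[1,-0.2,33.9],"angular":[0,0,0]},{"grip":5,"offset":[4.2,-0.8,45.2],"angular":[0,0,0]},{"grip":5,"offset":[8.8,-1.8,55.9],"angular":[0,0,0]},{"grip":5,"offset":[14.3,-2.9,65.1],"angular":[0,0,0]},{"grip":5,"offset":[14.3,-2.9,65.1],"angular":[0,0,0]}]'
python3 - <<'E'
from h import *
np.set_printoptions(precision=3,suppress=True)
o=ctrl.get_obs(); print(o['position'],o['contact_force'],o['width'])
d=cam('scene');i=d['img'][100:270,160:310,::-1];cv2.imwrite('pics/s10.png',cv2.resize(i,None,fx=3.5,fy=3.5,interpolation=cv2.INTER_CUBIC))
for n in ['scene','top','wrist']:
  d=cam(n)
  if n=='wrist': save(d,'w10.png')
  for q in ['lever_handle','lever_axis']: print(n,[(round(x['p'],2),c2w(d,x['position'])) for x in ctrl.landmark_of(n,q)])
E
```

```text
time_s: 19.25
position: [508.2, -173.3, 284.7]
eef_rot: [-2.427, -1.99, 0.007]
contact_force: [-12.9, 3.7, 5.1]
width: 15.0
[ 508.226 -173.259  284.651] [-12.853   3.677   5.114] 15.024837032468795
scene [(0.5, array([ 506.186, -172.239,  111.686]))]
scene [(0.56, array([ 667.224, -341.331,   10.936]))]
top [(0.72, array([ 506.77 , -173.071,  112.279])), (0.4, array([610.194, -84.555, 120.756]))]
top []
wrist [(0.56, array([ 506.173, -170.289,  113.106]))]
wrist []
```

View pics/s10.png

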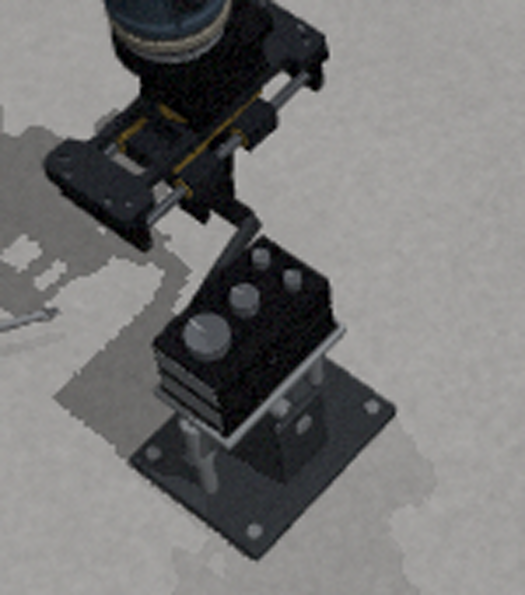

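View pics/w10.png

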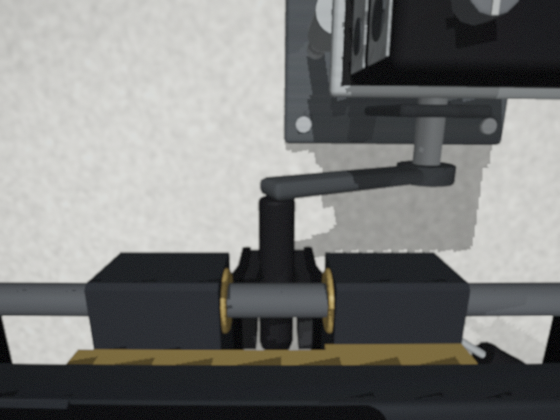

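```bash
python3 -m creep '[{"grip":5,"offset":[4,-0.8,6],"angular":[0,0,0]},{"grip":5,"offset":[8.2,-1.6,11.7],"angular":[0,0,0]},{"grip":5,"offset":[12.5,-2.5,16.5],"angular":[0,0,0]},{"grip":5,"offset":[17.5,-3.5,21.3],"angular":[0,0,0]},{"grip":5,"offset":[22.5,-4.5,25.5],"angular":[0,0,0]},{"grip":5,"offset":[28,-5.6,29.4],"angular":[0,0,0]},{"grip":5,"offset":[28,-5.6,29.4],"angular":[0,0,0]}]'
python3 - <<'E'
from h import *
np.set_printoptions(precision=3,suppress=True)
o=ctrl.get_obs(); print(o['position'],o['contact_force'],o['width'])
for n in ['scene','top','wrist']:
  d=cam(n)
  for q in ['lever_handle','lever_axis','tray_top']: print(n,[(round(x['p'],2),c2w(d,x['position'])) for x in ctrl.landmark_of(n,q)])
E
```

```text
time_s: 20.45
position: [533.4, -178.0, 314.9]
eef_rot: [-2.42, -1.984, 0.023]
contact_force: [-17.6, 4.0, 11.8]
width: 15.3
[ 533.437 -178.     314.858] [-17.615   4.027  11.819] 15.257577680677114
scene []
scene [(0.2, array([ 666.04 , -341.977,   14.82 ]))]
scene [(0.85, array([605.288, -81.497, 120.315]))]
top [(0.53, array([ 533.297, -176.162,  141.017]))]
top [(0.67, array([ 583.743, -189.905,   68.294])), (0.61, array([604.029, -79.817, 158.845])), (0.61, array([609.473, -83.631, 124.583]))]
top [(0.52, array([607.446, -85.549, 120.753]))]
wrist [(0.66, array([ 531.551, -175.634,  139.416]))]
wrist []
wrist []
```

```bash
python3 -m creep '[{"grip":5,"offset":[5.4,-1.1,4],"angular":[0,0,0]},{"grip":5,"offset":[10.9,-2.2,7.6],"angular":[0,0,0]},{"grip":5,"offset":[16.9,-3.4,10.7],"angular":[0,0,0]},{"grip":5,"offset":[22.9,-4.6,13.4],"angular":[0,0,0]},{"grip":5,"offset":[29,-5.8,15.5],"angular":[0,0,0]},{"grip":5,"offset":[35.5,-7.1,17.3],"angular":[0,0,0]},{"grip":5,"offset":[35.5,-7.1,17.3],"angular":[0,0,0]}]'
python3 - <<'E'
from h import *
np.set_printoptions(precision=3,suppress=True)
o=ctrl.get_obs(); print(o['position'],o['contact_force'],o['width'])
for n in ['scene','top','wrist']:
  d=cam(n)
  if n!='top': save(d,n+'11.png')
  for q in ['lever_handle','tray_top']: print(n,[(round(x['p'],2),c2w(d,x['position'])) for x in ctrl.landmark_of(n,q)])
E
```

```text
time_s: 21.75
position: [569.1, -185.1, 334.9]
eef_rot: [-2.421, -1.983, 0.026]
contact_force: [-9.6, 2.1, 8.8]
width: 15.0
[ 569.064 -185.095  334.876] [-9.603  2.056  8.838] 14.997521523927835
scene [(0.81, array([ 564.49 , -182.981,  158.421]))]
scene [(0.81, array([606.709, -81.487, 124.538])), (0.24, array([ 562.963, -185.881,  156.943]))]
top [(0.59, array([ 568.441, -183.14 ,  158.582]))]
top [(0.56, array([606.046, -83.221, 124.952]))]
wrist [(0.66, array([ 566.1  , -181.47 ,  156.058]))]
wrist []
```

View pics/wrist11.png

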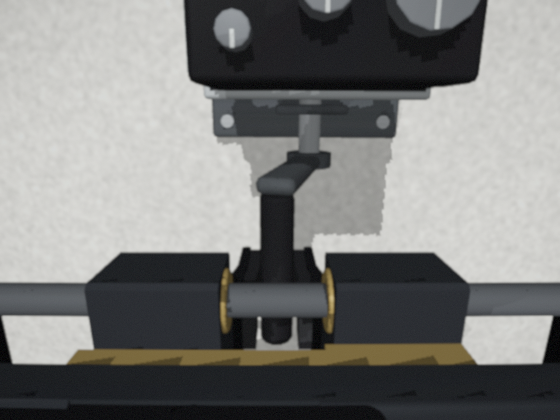

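View pics/scene11.png

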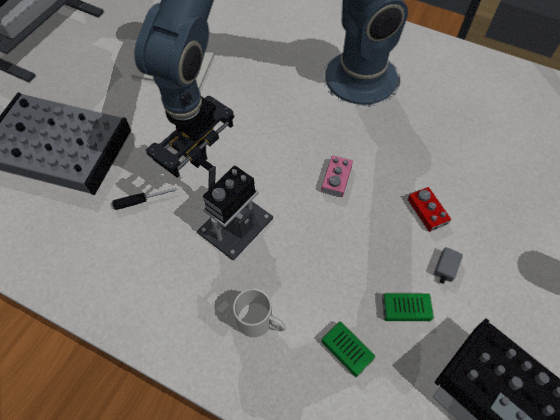

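The lever is at about 1.36 rad, but the bar sits roughly 12 mm below the grasp point, near the fingertips. I'll ease the jaws just enough to slide down with the bar still caged between the fingers, then grip again.

```bash
python3 -m creep '[{"grip":21,"offset":[0,0,0],"angular":[0,0,0]},{"grip":21,"offset":[0,0,-3],"angular":[0,0,0]},{"grip":21,"offset":[0,0,-6],"angular":[0,0,0]},{"grip":21,"offset":[0,0,-10],"angular":[0,0,0]},{"grip":21,"offset":[0,0,-10],"angular":[0,0,0]}]'
python3 - <<'E'
from h import *
np.set_printoptions(precision=3,suppress=True)
o=ctrl.get_obs(); print(o['position'],o['contact_force'],o['width'])
E
```

```text
time_s: 22.7
position: [569.1, -185.2, 324.5]
eef_rot: [-2.422, -1.984, 0.025]
contact_force: [-0.4, -0.7, -0.3]
width: 21.0
[ 569.119 -185.25   324.503] [-0.431 -0.75  -0.344] 21.01536493413131
```

```bash
python3 - <<'E'
from h import *
np.set_printoptions(precision=3,suppress=True)
o=ctrl.get_obs(); print(o['position'],o['contact_force'],o['width'])
d=cam('wrist'); save(d,'w12.png')
E
```

```text
[ 569.119 -185.25   324.503] [-0.431 -0.75  -0.344] 21.01536493413131
```

View pics/w12.png

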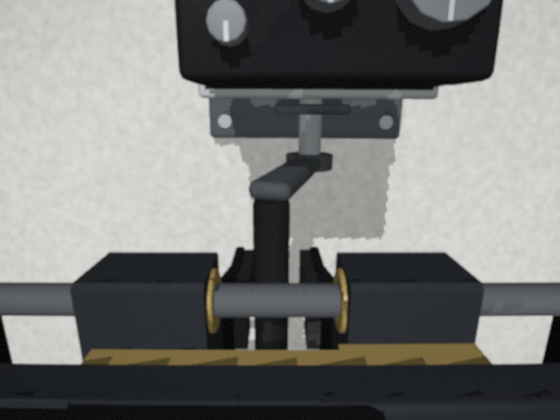

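The handle (271,230) rests against the -x finger and is still caged. I'll close again and move to straight up.

```bash
python3 -m creep '[{"grip":5,"offset":[0,0,0],"angular":[0,0,0]},{"grip":5,"offset":[0,0,0],"angular":[0,0,0]},{"grip":5,"offset":[0,0,0],"angular":[0,0,0]},{"grip":5,"offset":[4,-0.8,0.7],"angular":[0,0,0]},{"grip":5,"offset":[8,-1.6,1.2],"angular":[0,0,0]},{"grip":5,"offset":[12,-2.4,1.5],"angular":[0,0,0]},{"grip":5,"offset":[16.5,-3.3,1.7],"angular":[0,0,0]},{"grip":5,"offset":[16.5,-3.3,1.7],"angular":[0,0,0]}]'
python3 - <<'E'
from h import *
np.set_printoptions(precision=3,suppress=True)
o=ctrl.get_obs(); print(o['position'],o['contact_force'],o['width'])
for n in ['scene','top','wrist']:
  d=cam(n)
  save(d,n+'13.png')
  for q in ['lever_handle','lever_axis','tray_top']: print(n,[(round(x['p'],2),c2w(d,x['position'])) for x in ctrl.landmark_of(n,q)])
  if n=='scene': i=d['img'][100:270,160:310,::-1];cv2.imwrite('pics/s13.png',cv2.resize(i,None,fx=3.5,fy=3.5,interpolation=cv2.INTER_CUBIC))
E
```

```text
time_s: 23.55
position: [584.6, -188.5, 326.4]
eef_rot: [-2.419, -1.982, 0.032]
contact_force: [-8.3, 0.8, 6.8]
width: 15.3
[ 584.559 -188.515  326.406] [-8.296  0.827  6.815] 15.31494122377762
scene [(0.67, array([ 577.701, -185.872,  157.663]))]
scene []
scene [(0.69, array([608.759, -83.564, 122.627])), (0.47, array([ 578.196, -189.472,  160.97 ]))]
top [(0.71, array([ 582.478, -185.872,  158.602]))]
top [(0.75, array([ 580.776, -188.992,   69.458])), (0.34, array([610.026, -85.928, 125.415]))]
top [(0.55, array([611.181, -83.534, 124.701]))]
wrist [(0.67, array([ 581.514, -183.63 ,  158.99 ]))]
wrist []
wrist []
```

View pics/wrist13.png

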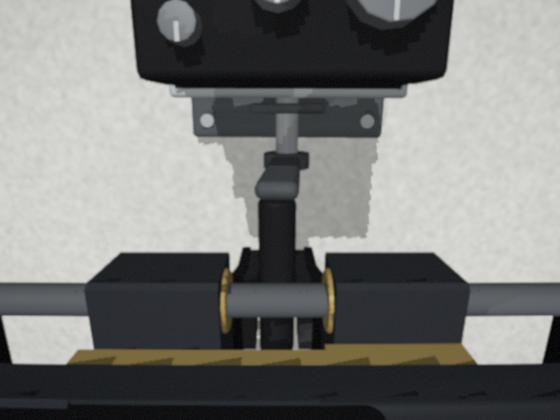

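View pics/s13.png

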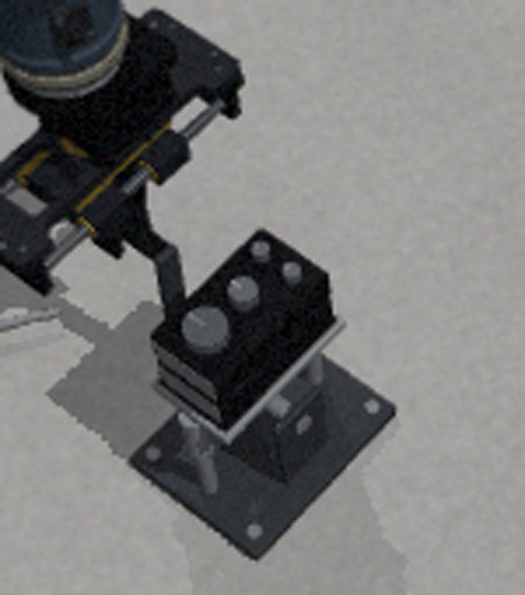

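```bash
python3 - <<'E'
from h import *
np.set_printoptions(precision=2,suppress=True)
d=cam('wrist'); u=np.array([.981,-.196,0]);v=np.array([.196,.981,0])
hub=ray(d,[(286.5,160)],70)[0]; bar=ray(d,[(277,225)],160)[0]; elb=ray(d,[(277.5,187)],160)[0]; sh=ray(d,[(287,125)],70)[0]
for n,p in(('hub',hub),('bar',bar),('elb',elb),('shaft',sh)): print(n,p,'u',p@u,'v',p@v)
a=(hub@u-(bar@u))/90; print('lean',a, 'theta',np.pi/2-np.arcsin(a)); o=ctrl.get_obs(); print(np.array(o['position'])@u,o['position'],o['eef_rot'],o['contact_force'])
r=R.from_rotvec(o['eef_rot']).as_matrix(); print(r[:,2], (np.array(o['position'])+163.5*r[:,2]))
E
```

```text
hub [ 591.91 -148.95   70.  ] u 609.8557493054623 v -30.106634282473873
bar [ 584.93 -163.    160.  ] u 605.7666157638449 v -45.26094462291749
elb [ 588.3  -147.23  160.  ] u 605.9778411476908 v -29.12547823175375
shaft [ 596.38 -127.48   70.  ] u 610.0324487765196 v -8.170559794559404
lean 0.045434817129081595 theta 1.5253458631066288
610.2742049983538 [ 584.44 -188.47  326.39] [-2.42 -1.98  0.03] [-7.9   1.46  6.54]
[-0.02 -0.   -1.  ] [ 580.46 -188.77  162.94]
```

```bash
python3 -m creep '[{"grip":5,"offset":[3,-0.6,0],"angular":[0,0,0]},{"grip":5,"offset":[4,-0.8,0],"angular":[0,0,0]},{"grip":5,"offset":[4,-0.8,0],"angular":[0,0,0]},{"grip":5,"offset":[4,-0.8,0],"angular":[0,0,0]},{"grip":5,"offset":[4,-0.8,0],"angular":[0,0,0]},{"grip":5,"offset":[4,-0.8,0],"angular":[0,0,0]}]'
python3 - <<'E'
from fit import *
np.set_printoptions(precision=3,suppress=True)
d=cam('wrist'); save(d,'w14.png'); o=ctrl.get_obs(); print(o['position'],o['contact_force'],o['width'],np.abs(o['qd']).max())
v=[]
for n in['scene','top']:
  d=cam(n)
  for q in['knob_unit_center','tray_top','mug_rim','screwdriver_grip','adapter']: print(n,q,[(round(x['p'],2),c2w(d,x['position'])) for x in ctrl.landmark_of(n,q)][:3])
  m=pick(d,n,'knob_unit_center',(606,-80,167)); print(n,m.sum(),fit([(d,m)],(606,-80),z0=151,z1=181,angs=[-.2]))
  i=d['img'][140:270,180:300,::-1] if n=='scene' else d['img'][140:260,270:390,::-1]; cv2.imwrite('pics/%s14.png'%n,cv2.resize(i,None,fx=4.5,fy=4.5,interpolation=cv2.INTER_CUBIC))
E
```

```text
time_s: 24.8
position: [586.9, -188.9, 326.4]
eef_rot: [-2.416, -1.979, 0.039]
contact_force: [-9.1, 2.0, 7.5]
width: 15.0
[ 586.949 -188.86   326.432] [-8.596  1.857  6.394] 15.284755574553973 0.0006208766134463891
scene knob_unit_center [(0.89, array([605.171, -76.294, 165.965])), (0.66, array([363.587,  86.798,  18.523])), (0.62, array([354.225, 326.291,  13.366]))]
scene tray_top [(0.81, array([607.188, -82.258, 125.063]))]
scene mug_rim [(0.77, array([788.655,  77.479,  90.85 ]))]
scene screwdriver_grip [(0.44, array([ 579.101, -187.189,  158.775]))]
scene adapter [(0.95, array([474.203, 419.184,  -0.458]))]
scene 1320.0 (array([607.915, -79.827,  -0.168]), np.float64(0.1358901560306549))
top knob_unit_center [(0.85, array([364.137,  86.582,  13.912])), (0.67, array([601.093, -77.989, 162.554]))]
top tray_top [(0.56, array([608.993, -80.318, 126.609]))]
top mug_rim [(0.87, array([799.868,  77.04 ,  91.112]))]
top screwdriver_grip []
top adapter [(0.78, array([471.287, 414.448,  -2.333]))]
top 1137.0 (array([606.327, -79.588,  -0.223]), np.float64(0.07420844584703445))
```

View pics/w14.png

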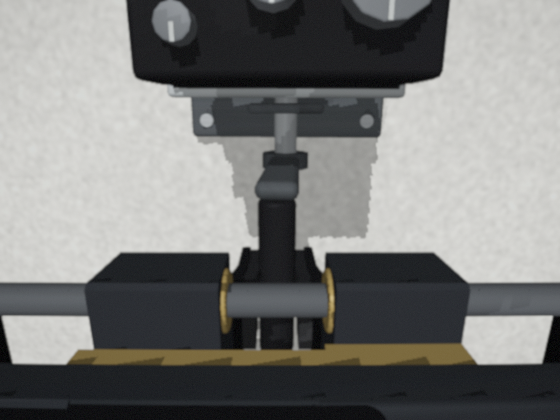

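View pics/top14.png

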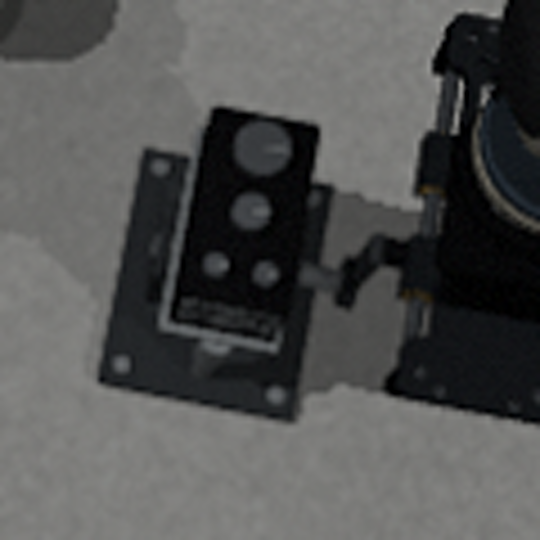

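View pics/scene14.png

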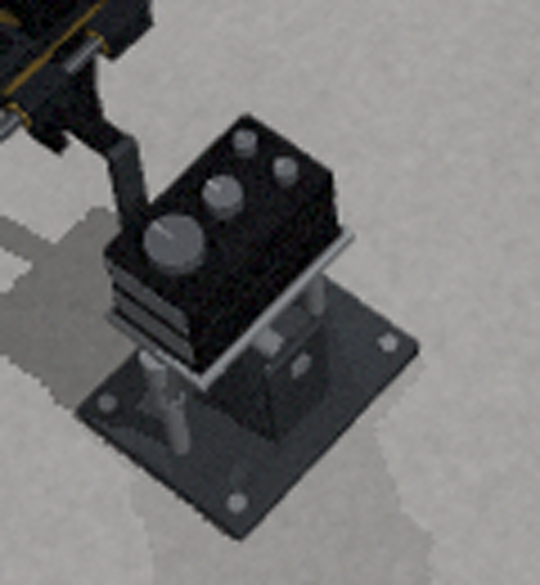

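```bash
python3 - <<'E'
from h import *
d=cam('wrist'); u=np.array([.981,-.196,0])
a=(ray(d,[(285.5,160)],70)[0]-ray(d,[(277,225)],160)[0])@u/90; o=ctrl.get_obs(); print('theta',np.pi/2-np.arcsin(a),o['contact_force'],o['width'])
print(ctrl.sign_off())
E
```

```text
theta 1.5392048135954923 [-8.50756544  1.3033112   7.29348718] 15.163769571623597
the job is handed in; nothing more can be done
None
```

The flat unit is on the tray with the knobbed unit on top of it, knobs up. The lever is straight up, still gripped, and I've handed the job in. It took about 25 s of the 72 s allowed, and no verdict is reported.

**Last checks:**
- **Lever:** about 1.54 rad from the wrist picture. The arm was still, with the fingers 15 mm apart on the bar and about 8.6 N along x, 11 N in all, on the tool.
- **Pile:** the edges looked in line in both the scene and top views. The pile fits came out within about 2 mm of the tray's centre.
- **Bystanders:** the mug and adapter were found within a few mm of their starting positions. In the last pictures the network did not find the screwdriver: nothing in the top view, and in the scene view only a weak false match on the lever handle. The arm never worked near it, and it looked unmoved in the earlier pictures.

**What disagreed:**
- **Knobbed unit's yaw:** the two cameras gave -0.168 and -0.223 rad, against about -0.2 for the tray. The scene fit was poor, partly because the flat unit looks so alike.
- **Handle grip:** on the way up, the bar sat about 12 mm lower between the fingers than planned. I eased the jaws, slid down and gripped again at about 1.36 rad with the bar still between the fingers.

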